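# Show the orange-capped digestion tube to the inspection camera

## Task

Lift the clear splash cover off the digestion block and stand it upright in the middle of the green mat, then draw the orange-capped tube out of its well by its cap. Present it in the air to the inspection camera: middle of the glass on the camera's view point, cap up, leaning straight back from the lens so that it stands square across the pitched line of sight. Finish while holding it there, still and touching nothing but the gripper; leave the other tubes in their wells, and the camera and everything else on the bench alone.

Things in the scene. Friction and masses are not known exactly. Their poses are not given: they have to be found in the camera images.
- digester: fixed white digestion block, 200 (x) by 240 (y) by 90 mm high, with an aluminium insert 90 by 200 mm flush with its top (deck 90 mm above the bench). Four wells, 18 mm wide and 40 mm deep, in a row along its y axis at y = -60, -20, 20, 60 mm, x = 0; caps 18 mm apart along the row, free room on both sides across it (its x). Origin: centre of its underside, z up. Display on its -x face
- cover: clear plastic splash cover, an upside-down box open below, 78 (x) by 178 (y) by 80 mm high outside, walls 4 mm, blue line round the lower edge and a blue knob on top; 0.15 to 0.3 kg. Starts standing on the digester's deck over the four tubes (whose caps rise 65 mm above the deck), its axes within 0.02 rad of the digester's; lift it straight up by 80 mm or more before moving sideways. Origin: centre of its open underside, z up
- cover_knob (a point): point on the axis of the cover's blue knob (upright cylinder, diameter 24 mm, 35 mm tall on the cover's top), 20 mm above the cover's top face, 15 mm under the knob's top, 100 mm above the cover's lower edge; axes as the cover's
- mat: flat green mat fixed on the bench, 130 (x) by 230 (y) by 4 mm thick. Origin: centre of its underside on the bench, z up. The cover goes in its middle
- tube_orange: the wanted tube: sealed clear glass sample tube, diameter 16 mm, with an orange cap of diameter 22 mm; 105 mm long in all, of which the cap is the top 25 mm; 25 to 50 g. Stands loosely in one of the four wells (which one varies), underside 40 mm below the deck. Origin: centre of its underside, z up the tube towards the cap
- tube_orange_cap (a point): centre of the orange cap, 92.5 mm from the tube's underside on its axis (cap top 12.5 mm beyond); axes as the tube's. Grip here
- tube_orange_mid (a point): middle of the glass of the orange-capped tube, on its axis 40 mm from the underside, 52.5 mm below the cap's centre; axes as the tube's
- camera: fixed stand of the inspection camera: base plate 100 by 120 mm, upright post of 18 mm diameter reaching 319 mm, standing on the left of the bench and looking across it roughly to -y (the stand's own -x). Origin: on the bench straight below the axle on which the head pitches (axle 300 mm up; post 30 mm behind it). Its yaw varies
- view (a point): the camera's view point, in the air on the lens axis, 110 mm in front of the lens's glass and 170 mm in front of the head's axle. It is fixed to the camera head (grey box 60 by 44 by 44 mm with a black lens barrel of 36 mm diameter): its -x axis is the viewing direction (from the lens outward), y is level, z is square to the line of sight and mostly up. The head is pitched down by 0.25 to 0.6 rad (varies), stiff; a correctly shown tube has its own z along this z
- tube_blue: sealed glass sample tube like tube_orange (same sizes) but with a blue cap, standing in a well of the digester. Origin: centre of its underside, z up the tube. To be left in its well
- tube_white: sealed glass sample tube like tube_orange (same sizes) but with a white cap, standing in a well of the digester. Origin: centre of its underside, z up the tube. To be left in its well
- tube_grey: sealed glass sample tube like tube_orange (same sizes) but with a grey cap, standing in a well of the digester. Origin: centre of its underside, z up the tube. To be left in its well
- bottle: loose bystander: amber bottle, diameter 64 mm, 150 mm tall. Origin: centre of its underside
- beaker: loose bystander: glass beaker, rim diameter 76 mm, 90 mm tall. Origin: centre of its underside
- tip_box: loose bystander: closed orange box 120 by 85 by 60 mm. Origin: centre of its underside
- jar: loose bystander: white jar, diameter 56 mm, 70 mm tall. Origin: centre of its underside
Not all that is in view belongs to the job. What is shaped like the cover but pink or turquoise is not meant.

How it is judged:
By the outcome, as a careful person would: the job done as asked, in the order asked, and still so for the second after the job is handed in, while the arm keeps its last pose, push and grip.
It also fails if it takes over 58 s, if anything falls off the work surface, if the arm or the gripper's body presses on something with over 40 N, if the wrist force passes 120 N, or if a joint passes its speed limit or range.

## Robot

A 6-joint arm with a two-finger parallel gripper is mounted at the origin on the work surface. World frame = base frame: x ahead of the robot, y to its left, z up, the work surface at z = 0. Lengths are in mm, angles in rad, forces in N, time in s.
With the tool pointing down it reaches from about 250 to 775 mm from the base axis. Payload 4 kg.
Tool frame: the origin (TCP) lies on the centre line of the jaws, within the pads' length; the fingertips stand 14 mm ahead of it and the grasp point (between the pads) lies 5 mm behind it; z points along the fingers, y is the line along which they close (so a half turn about z gives the same grasp; the last joint's range is limited). The gripper opens to 85 mm and grips with 20 to 120 N. Pads are 22 mm wide; open, the fingers measure 114 mm over their backs; the gripper's body (76 mm by 85 mm) begins 54 mm behind the grasp point. The pads swing forward as they close: fully open they stand 13 mm farther back than shut.
Start: joints at [-1.428, 0.087, 1.371, -0, 1.684, -0.103], TCP at [133.828, -533.485, 245.341] pointing down, gripper open.
Joint ranges: [-3.1, 3.1], [-0.76, 2.03], [0.27, 2.55], [-1.08, 4.22], [0.17, 2.65], [-2.57, 2.57]. Speed limits (rad/s): [2.79, 2.79, 3.14, 3.14, 3.14, 3.14].

## Interface

Orientations are given as a unit quaternion [w, x, y, z].
In Python, from station import * gives the robot as it stands.
- The arm moves only by the tool step_arm, never from a script. Its argument "increments" is a list of rows, each a list of 7 numbers: the opening, from 0 (shut) to 1 (fully open), then the shift along the tool's x, y, z in mm, then the turn, a rotation vector about the tool's x, y, z in degrees. A call has 1 to 10 rows; each row is the pose to reach, as a shift and turn from the pose commanded when the call began, along the tool's axes at that moment; what a row does not reach only later rows make up. A row lasts 1/12 s, in which the tool goes at most 41.7 mm and 7.16 degrees, less where a joint would pass 70% of its speed; a pose out of reach is approached as far as the arm can. A call with a gripper value outside its range is refused whole. The fingers move at their own pace and stop on an object; "force" is the grip in N (left out, the last holds). Time passes only in rows, so rows that repeat a pose let the fingers close. It gives the time, the measured TCP pose, the force, the opening and the grip force at its end, in the units of the state.
- state(): the state, without advancing time (a new reading comes with each control period).
- capture(name): name is "scene" or "side" or "wrist"; returns the picture (384x512x3 uint8, blue, green, red); there is no depth.
- camera_params(name): a dict with "fovy" (degrees; the focal length in pixels is half the picture's height over the tangent of half this angle, whatever the lens; pixels are square), "cx", "cy" (the principal point, pixels), "k1" (the pictures are not rectified: a ray, as slopes to the right and down, at radius r is drawn at 1 + k1 r^2 times it, then the intrinsics apply), "R" (3x3) and "t" (3): a world point X has camera coordinates R X + t. Camera axes: x right, y down, z forward; pixel columns grow to the right and rows downward; lengths in mm; the calibration is good to about 2 mm. A picture is of the moment at which its call begins: read the wrist's pose just before it. camera_params takes no time and is no camera call; for the wrist camera it gives the pose at the moment of the call.
- sign_off(): hands the job in; it is judged then, once.
The state is a dict: "clock": time; "q": joint angles; "qvel": joint speeds; "joint_torque": joint torques, N m; "position": TCP position; "eef_rot": TCP orientation; "force": force on the tool from outside, world axes, zero at the start; "moment": the same for the moment, N m; "opening": finger opening in mm; "grip_force": force on a finger pad.
Only numpy, scipy, OpenCV 4.12 (cv2) and the standard library are available. Lean on these libraries where they do the work, as an engineer would, in place of code of your own. Each camera call takes 0.05 s, during which the arm holds its last target. There are 200 camera calls.

## Working session

There is one attempt and no reset: what is moved stays moved. The work goes in short steps, Python scripts to look and compute and a tool call to move; the robot and the scene stay as the last step left them, time stands still between calls to the robot, and variables do not carry over. Pictures are saved under pics/ and viewed, at most 10 in all, crops included, and the job is handed in when it is done.

Besides the shell and the picture viewer there is one more tool, called after "Call:" by a JSON object that holds its "method" and its "body", one argument or row to a line. step_arm: Moves the arm, as the interface text tells. Its arguments: {"type":"object","properties":{"increments":{"type":"array","items":{"type":"array","items":{"type":"number"}}},"force":{"type":"number"}},"required":["increments"]}

```bash
mkdir -p pics; ls; python3 - <<'E'
from station import *
import cv2,numpy as np
a=capture("scene");b=capture("side")
cv2.imwrite("pics/scene.png",a);cv2.imwrite("pics/side.png",b)
cv2.imwrite("pics/s2.png",np.vstack([a,b])[:, :])
for n in("scene","side","wrist"):print(n,camera_params(n))
print(state())
E
```

```text
pics
scene {'fovy': 46.21528577470362, 'cx': 252.833138287835, 'cy': 190.5579224196949, 'k1': -0.027519418916463503, 'R': array([[-0.99470351, -0.10146086,  0.01645055],
       [-0.07436549,  0.59990615, -0.79660679],
       [ 0.07095563, -0.79361093, -0.60427394]]), 't': array([ 443.12698102,  240.23603101, 1558.59491917])}
side {'fovy': 45.36057153737087, 'cx': 257.2818570384074, 'cy': 202.83923380229913, 'k1': 0.026949237552625262, 'R': array([[ 0.93714572, -0.34867157,  0.0136395 ],
       [-0.23414789, -0.65735336, -0.716283  ],
       [ 0.25871349,  0.66806788, -0.6976766 ]]), 't': array([-460.76949143,  146.37113511, 1864.64666069])}
wrist {'fovy': 66.05244816270469, 'cx': 253.39017325626756, 'cy': 194.55903244484085, 'k1': -0.04897037071962409, 'R': array([[ 0.24272327, -0.97009385, -0.00182568],
       [-0.93528629, -0.23451299,  0.26503435],
       [-0.25753634, -0.06262247, -0.96423724]]), 't': array([-549.54826228,  -34.08708847,  379.16795305])}
{'clock': 0.1, 'q': array([-1.42810759e+00,  8.79197120e-02,  1.37213700e+00,  2.40802132e-05,
        1.68363911e+00, -1.03105953e-01]), 'qvel': array([ 0.00050947, -0.00059048, -0.00441076,  0.00032603,  0.00063301,
       -0.0004761 ]), 'joint_torque': array([ 3.28261653e-03, -3.53014255e+01, -3.14218748e+01, -2.43522578e-05,
        7.86273857e-03, -1.05735137e-05]), 'position': array([ 133.76692193, -533.03346068,  244.21787532]), 'eef_rot': array([-1.05161555e-03,  9.92456908e-01,  1.22589474e-01, -8.84835782e-06]), 'force': array([-0.42781434,  0.4790522 , -0.30950041]), 'moment': array([0.01642159, 0.01505286, 0.01344623]), 'grip_force': 0.0, 'opening': 85.97921658358801}
```

View pics/scene.png

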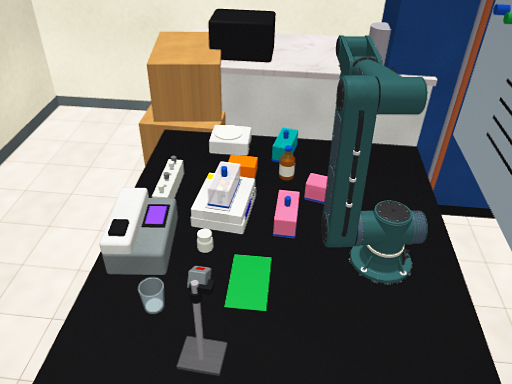

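View pics/side.png

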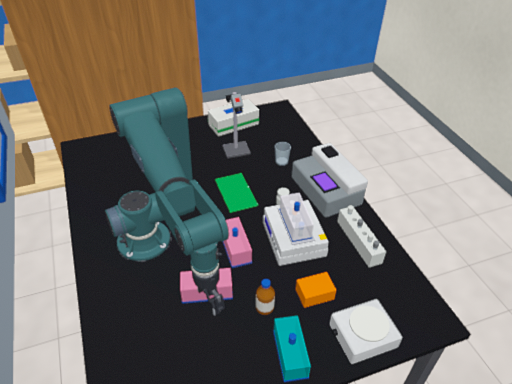

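Candidates for the cover are: the clear box on the white block (scene 224,185; side 296,215), the pink one (scene 286,213; side 237,240) and the turquoise one (scene 285,145; side 291,345). I choose the clear one. Next I check it in close crops.

```bash
python3 - <<'E'
import cv2,numpy as np
a=cv2.imread("pics/scene.png");b=cv2.imread("pics/side.png")
def crop(im,x,y,w,h,s): return cv2.resize(im[y:y+h,x:x+w],None,fx=s,fy=s,interpolation=cv2.INTER_CUBIC)
m=np.hstack([crop(a,185,155,80,85,5),crop(b,255,180,80,85,5)])
cv2.imwrite("pics/c1.png",m)
m=np.hstack([crop(a,170,250,110,125,3.5),crop(b,205,85,110,125,3.5)])
cv2.imwrite("pics/c2.png",m);print(m.shape)
E
```

```text
(438, 770, 3)
```

View pics/c1.png

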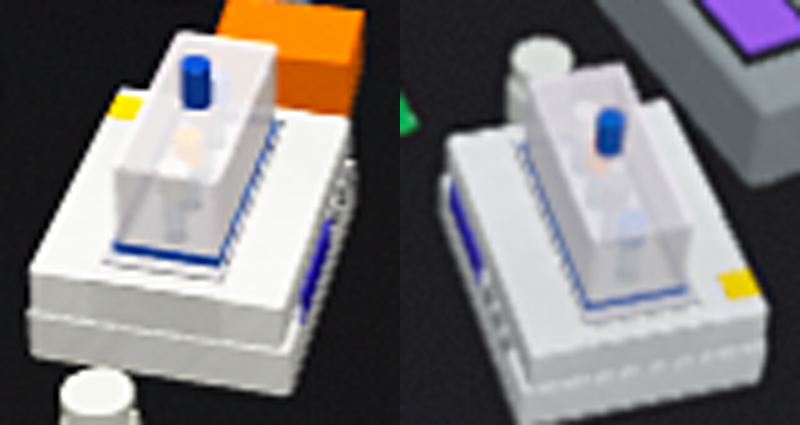

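View pics/c2.png

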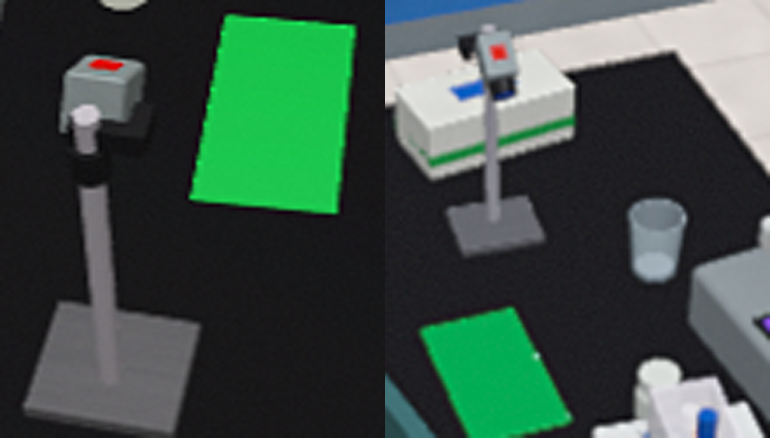

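The crops show the clear cover with its blue knob on the white block, with an orange cap under it. The mat and the camera stand are clear too, and the head's red mark is on its top. Now I fit poses from these corners.

```bash
cat > h.py <<'E'
import numpy as np,cv2
from scipy.optimize import least_squares
from scipy.spatial.transform import Rotation as Rn
def proj(p,X):
    f=192/np.tan(np.radians(p["fovy"])/2)
    K=np.array([[f,0,p["cx"]],[0,f,p["cy"]],[0,0,1]])
    X=np.atleast_2d(np.asarray(X,float))
    return cv2.projectPoints(X.reshape(-1,1,3),cv2.Rodrigues(np.array(p["R"]))[0],np.array(p["t"],float),K,np.array([p["k1"],0,0,0.]))[0].reshape(-1,2)
def place(v,L):  # v=x,y,yaw, L local pts
    L=np.asarray(L,float);c,s=np.cos(v[2]),np.sin(v[2])
    return np.c_[v[0]+c*L[:,0]-s*L[:,1],v[1]+s*L[:,0]+c*L[:,1],L[:,2]]
def fit(obs,v0): # obs: list of (params, local pts, pixels)
    r=lambda v:np.concatenate([(proj(p,place(v,L))-np.asarray(px)).ravel() for p,L,px in obs])
    s=least_squares(r,v0,loss="soft_l1",x_scale=[100,100,.3]);return s.x,np.round(r(s.x).reshape(-1,2),1)
def point(obs,x0):
    r=lambda v:np.concatenate([(proj(p,v)-np.asarray(px)).ravel() for p,px in obs])
    s=least_squares(r,x0);return s.x,np.round(r(s.x),1)
def ray(p,px,z):
    f=lambda v:(proj(p,[[v[0],v[1],z]])-np.asarray(px)).ravel()
    return least_squares(f,[400,0]).x
E
python3 - <<'E'
from station import *
from h import *
A=camera_params("scene");B=camera_params("side")
a=lambda l:np.array(l)/5+[185,155]
b=lambda l:(np.array(l)-[400,0])/5+[255,180]
c=lambda l:np.array(l)/3.5+[170,250]
d=lambda l:(np.array(l)-[385,0])/3.5+[205,85]
# digester: scene x to the left, +y toward viewer
v,r=fit([(A,[[100,120,90],[-100,120,90],[-100,-120,90]],a([[30,275],[275,335],[352,125]])),
         (B,[[-100,120,90],[-100,-120,90],[100,-120,90],[100,120,90]],b([[447,140],[528,358],[765,305],[665,103]]))],[450,0,0])
print("dig",v,r.tolist())
v,r=fit([(A,[[39,89,90],[-39,89,90],[39,89,170],[-39,89,170],[-39,-89,170],[39,-89,170],[0,0,205],[0,0,170]],a([[115,245],[222,262],[115,170],[220,190],[275,45],[175,33],[196,63],[197,102]])),
         (B,[[-39,-89,90],[39,-89,90],[-39,-89,170],[39,-89,170],[39,89,170],[-39,89,170],[0,0,205],[0,0,170]],b([[585,305],[688,290],[598,240],[690,228],[628,65],[526,87],[611,115],[608,150]]))],[450,0,0])
print("cov",v,r.tolist())
v,r=fit([(A,[[65,-115,4],[-65,-115,4],[-65,115,4],[65,115,4]],c([[225,14],[355,24],[338,213],[191,199]])),
         (B,[[65,115,4],[-65,115,4],[-65,-115,4]],d([[514,308],[420,327],[470,437]]))],[300,200,0])
print("mat",v,r.tolist())
print("post top",point([(A,c([[86,112]])[0]),(B,d([[490,30]])[0])],[400,400,300]))
for z in(0,10):print("post base",ray(A,c([[110,382]])[0],z),ray(B,d([[491,220]])[0],z))
for p,f,l in((A,c,[[60,303],[200,325],[175,432],[25,408]]),(B,d,[[448,208],[525,198],[545,238],[465,255]])):
  print("plate",[ray(p,q,6).round(0).tolist() for q in f(l)])
print("red",point([(A,c([[106,65]])[0]),(B,d([[498,52]])[0])],[400,400,300]))
print("lens front",point([(A,c([[135,122]])[0]),(B,d([[503,92]])[0])],[400,400,300]))
E
```

```text
dig [ 5.75058945e+02 -2.01176087e+02 -9.22862298e-02] [[-1.3, -2.0], [3.8, -6.4], [1.0, -2.8], [-1.8, -1.3], [-0.7, -1.1], [2.0, -0.6], [0.7, -2.3]]
cov [ 5.74034540e+02 -2.03143165e+02 -1.03140258e-01] [[0.5, 0.6], [-0.2, 0.2], [-0.5, -2.0], [-0.2, -3.0], [0.2, -1.4], [0.5, -1.5], [0.1, -1.1], [0.1, -1.1], [0.5, 0.8], [-0.7, 0.1], [-0.6, -0.5], [1.0, -1.8], [-1.6, -1.0], [-0.0, -2.2], [0.0, -0.5], [-0.0, -1.0]]
mat [ 4.41988427e+02  1.48698516e+02 -1.67624641e-03] [[0.1, -0.4], [0.2, -0.0], [-0.3, -0.2], [-0.3, -0.2], [-1.0, -1.6], [-0.6, -1.0], [0.3, 0.6]]
post top (array([543.67730118, 440.83157596, 312.29709628]), array([ 0.,  0.,  0., -0.]))
post base [543.30273731 446.41435479] [541.15192394 449.32427768]
post base [541.56858514 452.55471531] [537.20389627 436.86383513]
plate [[597.0, 383.0], [479.0, 391.0], [485.0, 487.0], [603.0, 480.0]]
plate [[489.0, 489.0], [602.0, 475.0], [597.0, 377.0], [480.0, 378.0]]
red (array([539.27439569, 393.74928828, 308.37865798]), array([ 0.1,  0. ,  0.2, -0.1]))
lens front (array([527.16928964, 388.82798726, 247.63935584]), array([-1.8, -0.7, -3.2,  1.2]))
```

The numbers agree with the given sizes:

| Thing | x, y (mm) | Yaw (rad) |
|---|---|---|
| Cover / digester | 574, -203 | about -0.1 |
| Mat | 442, 149 | about 0 |
| Camera post | 543, 443 | stand's -x points almost to world -y |

Next I work out the move to above the knob.

```bash
cat >> h.py <<'E'
def tgt(xang,lean=0):  # tool down, tool x at angle xang in plan; lean: tool then turned about its y
    x=np.array([np.cos(xang),np.sin(xang),0]);z=np.array([0,0,-1.]);return Rn.from_matrix(np.c_[x,np.cross(z,x),z])*Rn.from_rotvec([0,lean,0])
def go(st,pos,R):
    q=st["eef_rot"];C=Rn.from_quat([q[1],q[2],q[3],q[0]])
    print("shift",C.inv().apply(np.array(pos)-st["position"]).round(1),"turn",np.degrees((C.inv()*R).as_rotvec()).round(1),"q",st["q"].round(2))
E
python3 - <<'E'
from station import *
from h import *
go(state(),[574,-203,300],tgt(1.47))
for n in ["wrist"]:
  p=camera_params(n);print(-p["R"].T@p["t"])
E
```

```text
shift [ 507.3 -213.1  -55.2] turn [ -0.1  -0.1 -70.1] q [-1.43  0.09  1.37  0.    1.68 -0.1 ]
[ 199.15648967 -517.36282215  373.6388118 ]
```

Call:
{"method": "step_arm", "body": {
  "increments": [
    [1, 20, -10, -55, 0, 0, -7],
    [1, 60, -26, -55, 0, 0, -14],
    [1, 100, -42, -55, 0, 0, -21],
    [1, 140, -58, -55, 0, 0, -28],
    [1, 180, -75, -55, 0, 0, -35],
    [1, 220, -92, -55, 0, 0, -42],
    [1, 255, -107, -55, 0, 0, -49],
    [1, 290, -122, -55, 0, 0, -56],
    [1, 325, -137, -55, 0, 0, -63],
    [1, 360, -152, -55, 0, 0, -70]
  ]
}}

```text
clock: 0.93
position: [445.4, -298.1, 299.9]
eef_rot: [-0.0, 0.741, 0.672, -0.0]
force: [0.3, -0.8, 0.1]
opening: 85.5
grip_force: 0.0
```

```bash
python3 - <<'E'
from station import *
from h import *
go(state(),[574,-203,300],tgt(1.47));print(state()["position"])
E
```

```text
shift [107.2 118.8  -0.2] turn [-0.  -0.   0.2] q [-0.7   0.05  1.3  -0.    1.79 -0.6 ]
[ 445.36358914 -298.1274386   299.8558058 ]
```

Call:
{"method": "step_arm", "body": {
  "increments": [
    [1, 30, 32, 0, 0, 0, 0],
    [1, 55, 62, 0, 0, 0, 0],
    [1, 85, 92, 0, 0, 0, 0],
    [1, 107, 119, 0, 0, 0, 0],
    [1, 107, 119, 0, 0, 0, 0],
    [1, 107, 119, 0, 0, 0, 0]
  ]
}}

```text
clock: 1.43
position: [574.5, -204.2, 298.5]
eef_rot: [-0.001, 0.742, 0.671, -0.001]
force: [-0.4, 0.3, 0.5]
opening: 85.2
grip_force: 0.0
```

```bash
python3 - <<'E'
from station import *
from h import *
p=camera_params("wrist");a=capture("wrist");cv2.imwrite("pics/w1.png",a)
import pickle;pickle.dump(p,open("w1.pkl","wb"));print(state()["position"],proj(p,[574,-203,205]))
E
```

```text
[ 573.63052917 -205.25895367  299.13188081] [[252.55207331 199.89373838]]
```

View pics/w1.png

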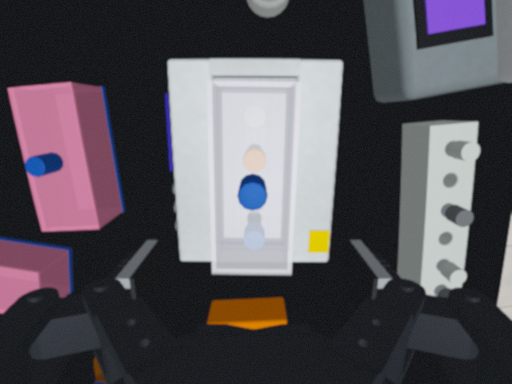

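The wrist view shows the knob at about (252,192) and caps under the cover from +y to -y: white (255,117), orange (254,158), grey hidden by the knob, blue (254,237). Next I refine the knob and digester positions.

```bash
python3 - <<'E'
from station import *
from h import *
import pickle
p=pickle.load(open("w1.pkl","rb"));im=cv2.imread("pics/w1.png").astype(int)
m=((im[:,:,0]>im[:,:,2]+60)&(im[:,:,0]>im[:,:,1]+40))[165:225,230:275]
ys,xs=np.nonzero(m);bb=np.array([xs.min()+230,ys.min()+165,xs.max()+231,ys.max()+166])-.5;print(bb)
t=np.linspace(0,6.28,60)
def box(v):
    q=np.vstack([proj(p,np.c_[v[0]+12*np.cos(t),v[1]+12*np.sin(t),0*t+z]) for z in(170,205)])
    return np.r_[q.min(0),q.max(0)]
s=least_squares(lambda v:box(v)-bb,[574,-203]);print("knob",s.x,s.fun)
v,r=fit([(p,[[-100,120,90],[100,120,90]],[[168,62],[342,61]]),(p,[[-100,-120,90],[100,-120,90]],[[179,262],[329,262]])],[575,-202,-.1]);print("dig",v,r.tolist())
v,r=fit([(p,[[-39,89,170],[39,89,170],[39,-89,170],[-39,-89,170]],[[211,78],[299,78],[291,274],[212,274]])],[575,-202,-.1]);print("cov",v,r.tolist())
go(state(),[s.x[0],s.x[1],187.5],tgt(1.47))
E
```

```text
[237.5 174.5 266.5 209.5]
knob [ 573.83912178 -200.22671648] [-0.79150483 -1.65193304  0.79086148  1.55527847]
dig [ 5.74655315e+02 -2.01960790e+02 -9.61557565e-02] [[-8.2, -0.6], [4.7, -0.6], [-3.2, 2.0], [3.4, 1.7]]
cov [ 5.74107068e+02 -1.98403749e+02 -1.10358015e-01] [[-4.9, 0.5], [1.7, 1.4], [0.3, -1.2], [-0.2, -2.0]]
shift [  5.   -0.  111.6] turn [-0.1 -0.  -0.1] q [-0.44  0.22  1.11 -0.    1.81 -0.33]
```

Call:
{"method": "step_arm", "body": {
  "increments": [
    [1, 5, 0, 35, 0, 0, 0],
    [1, 5, 0, 70, 0, 0, 0],
    [1, 5, 0, 95, 0, 0, 0],
    [1, 5, 0, 111.5, 0, 0, 0],
    [0.2, 5, 0, 111.5, 0, 0, 0],
    [0.1, 5, 0, 111.5, 0, 0, 0],
    [0.1, 5, 0, 111.5, 0, 0, 0],
    [0.1, 5, 0, 111.5, 0, 0, 0],
    [0.1, 5, 0, 111.5, 0, 0, 0],
    [0.1, 5, 0, 111.5, 0, 0, 0]
  ],
  "force": 60
}}

```text
clock: 2.32
position: [574.6, -201.3, 191.2]
eef_rot: [0.002, 0.743, 0.67, 0.0]
force: [-1.1, -0.4, 4.7]
opening: 21.8
grip_force: 58.6
```

Call:
{"method": "step_arm", "body": {
  "increments": [
    [0.1, 0, 0, -5, 0, 0, 0],
    [0.1, 0, 0, -20, 0, 0, 0],
    [0.1, 0, 0, -40, 0, 0, 0],
    [0.1, 0, 0, -60, 0, 0, 0],
    [0.1, 0, 0, -80, 0, 0, 0],
    [0.1, 0, 0, -95, 0, 0, 0],
    [0.1, 0, 0, -105, 0, 0, 0],
    [0.1, 0, 0, -105, 0, 0, 0]
  ]
}}

```text
clock: 2.98
position: [574.9, -200.9, 296.6]
eef_rot: [0.002, 0.743, 0.67, 0.001]
force: [-0.0, 0.7, -2.2]
opening: 22.2
grip_force: 59.1
```

```bash
python3 - <<'E'
from station import *
from h import *
s=state();print(s["position"],s["force"],s["moment"],s["opening"],s["grip_force"])
go(s,[442,149,280],tgt(1.57))
cv2.imwrite("pics/lift.png",cv2.resize(np.hstack([capture("wrist")[0:300,130:400],capture("side")[120:270,210:345].repeat(2,0).repeat(2,1)]),None,fx=1.4,fy=1.4))
E
```

```text
[ 574.89285463 -200.88940283  296.62587279] [-0.00929685  0.70021353 -2.19583427] [-0.04254912  0.03928711  0.04005179] 22.215607719241017 59.06891942024231
shift [ 334.4 -168.2   15.4] turn [ 0.3  0.1 -5.9] q [-0.43  0.21  1.13  0.    1.8  -0.33]
```

View pics/lift.png

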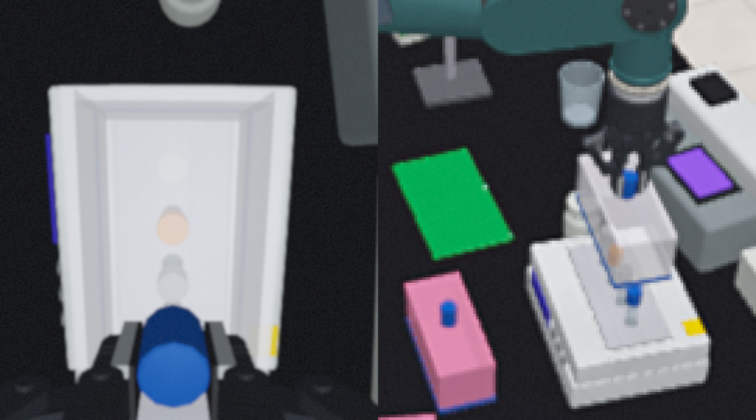

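The cover hangs upright from the knob, clear of the tubes. Carrying it to the mat.

Call:
{"method": "step_arm", "body": {
  "increments": [
    [0.1, 12, -6, 0, 0, 0, 0],
    [0.1, 40, -20, 0, 0, 0, -1],
    [0.1, 75, -38, 0, 0, 0, -1.5],
    [0.1, 110, -55, 0, 0, 0, -2],
    [0.1, 147, -74, 0, 0, 0, -3],
    [0.1, 184, -93, 0, 0, 0, -4],
    [0.1, 221, -111, 0, 0, 0, -5],
    [0.1, 258, -130, 0, 0, 0, -5.9],
    [0.1, 290, -146, 0, 0, 0, -5.9],
    [0.1, 310, -156, 0, 0, 0, -5.9]
  ]
}}

```text
clock: 3.92
position: [447.9, 127.1, 292.3]
eef_rot: [-0.002, 0.706, 0.708, -0.001]
force: [1.0, -0.5, -3.2]
opening: 22.4
grip_force: 59.2
```

Call:
{"method": "step_arm", "body": {
  "increments": [
    [0.1, 10, -5, 0, 0, 0, 0],
    [0.1, 20, -10, 15, 0, 0, 0],
    [0.1, 24, -12, 40, 0, 0, 0],
    [0.1, 24, -12, 65, 0, 0, 0],
    [0.1, 24, -12, 90, 0, 0, 0],
    [0.1, 24, -12, 110, 0, 0, 0],
    [0.1, 24, -12, 120, 0, 0, 0],
    [0.1, 24, -12, 120, 0, 0, 0]
  ]
}}

```text
clock: 4.58
position: [436.5, 147.0, 169.8]
eef_rot: [-0.002, 0.707, 0.707, -0.003]
force: [0.8, 0.1, -2.6]
opening: 22.0
grip_force: 59.3
```

```bash
python3 - <<'E'
from station import *
from h import *
s=state();print(s["position"],s["force"],s["opening"])
go(s,[442,149,105.2],tgt(1.57))
p=camera_params("wrist");print(proj(p,[[377,264,4],[507,264,4],[377,34,4],[507,34,4]]))
a=capture("wrist");b=capture("side")
cv2.imwrite("pics/mat.png",np.hstack([a,b[130:258,170:298].repeat(3,0).repeat(3,1)])[:,:800])
E
```

```text
[436.47493174 146.98636165 169.83268541] [ 0.83507977  0.05974462 -2.55926902] 21.99835938490144
shift [ 2.1  6.  64.6] turn [-0.4  0.1  0. ] q [ 0.2  -0.08  1.69 -0.    1.54  0.2 ]
[[190.51366324  58.04453868]
 [330.30052465  57.79748253]
 [201.98785501 277.95229013]
 [316.84525352 278.25495499]]
```

View pics/mat.png

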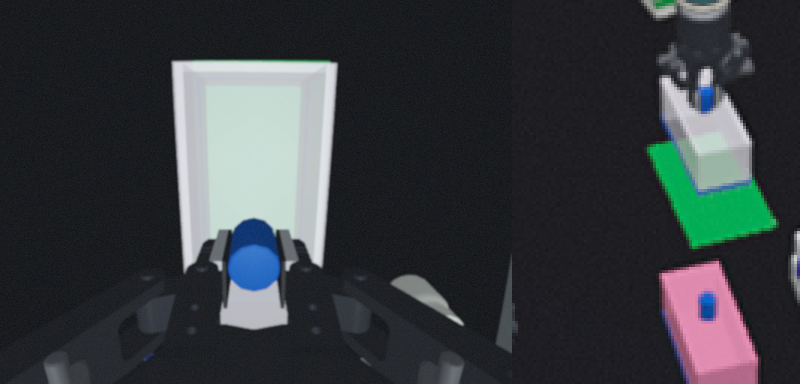

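The mat's far edge shows at row 60, with its right corner at (330,61), where my fit predicts it. Lowering.

Call:
{"method": "step_arm", "body": {
  "increments": [
    [0.1, 2, 5.5, 20, 0, 0, 0],
    [0.1, 2, 5.5, 40, 0, 0, 0],
    [0.1, 2, 5.5, 52, 0, 0, 0],
    [0.1, 2, 5.5, 58, 0, 0, 0],
    [0.1, 2, 5.5, 61, 0, 0, 0],
    [0.1, 2, 5.5, 63, 0, 0, 0],
    [0.1, 2, 5.5, 64, 0, 0, 0],
    [0.1, 2, 5.5, 64, 0, 0, 0]
  ]
}}

```text
clock: 5.35
position: [445.1, 149.8, 110.9]
eef_rot: [0.001, 0.707, 0.707, 0.001]
force: [-1.2, -0.6, -3.1]
opening: 22.2
grip_force: 59.3
```

Call:
{"method": "step_arm", "body": {
  "increments": [
    [0.1, 0, 0, 2, 0, 0, 0],
    [0.1, 0, 0, 4, 0, 0, 0],
    [0.1, 0, 0, 4, 0, 0, 0],
    [0.1, 0, 0, 4, 0, 0, 0]
  ]
}}

```text
clock: 5.68
position: [444.3, 149.7, 105.7]
eef_rot: [0.0, 0.707, 0.707, -0.0]
force: [-0.8, -0.6, -1.8]
opening: 22.4
grip_force: 59.3
```

```bash
python3 - <<'E'
from station import *
s=state();print(s["position"],s["force"],s["moment"],s["qvel"].round(3))
E
```

```text
[444.31944539 149.67810811 105.73449667] [-0.76467525 -0.55350997 -1.81812191] [-0.02583625 -0.01066664 -0.00594428] [-0.001 -0.001 -0.003 -0.002 -0.001  0.002]
```

Call:
{"method": "step_arm", "body": {
  "increments": [
    [0.1, 0, -2, 0, 0, 0, 0],
    [0.1, 0, -2, 1, 0, 0, 0],
    [0.1, 0, -2, 2, 0, 0, 0],
    [0.1, 0, -2, 2, 0, 0, 0]
  ]
}}

```text
clock: 6.02
position: [442.2, 149.9, 105.4]
eef_rot: [-0.0, 0.707, 0.707, 0.0]
force: [-3.5, -0.7, 5.8]
opening: 22.3
grip_force: 60.1
```

Call:
{"method": "step_arm", "body": {
  "increments": [
    [0.4, 0, -2, -1, 0, 0, 0],
    [0.8, 0, -2, -1, 0, 0, 0],
    [0.8, 0, -2, -1, 0, 0, 0],
    [0.8, 0, -2, -1, 0, 0, 0],
    [0.8, 0, -2, -10, 0, 0, 0],
    [0.8, 0, -2, -45, 0, 0, 0],
    [0.8, 0, -2, -85, 0, 0, 0],
    [0.8, 0, -2, -125, 0, 0, 0],
    [0.8, 0, -2, -160, 0, 0, 0],
    [0.8, 0, -2, -180, 0, 0, 0]
  ]
}}

```text
clock: 6.85
position: [441.5, 149.9, 289.8]
eef_rot: [0.002, 0.707, 0.707, 0.003]
force: [0.6, -0.1, -0.7]
opening: 68.7
grip_force: 0.0
```

```bash
python3 - <<'E'
from station import *
from h import *
s=state()
for k in range(3): pass
p=camera_params("wrist");a=capture("wrist");cv2.imwrite("pics/mat2.png",a)
im=a.astype(int);m=((im[:,:,1]>im[:,:,2]+60)&(im[:,:,1]>im[:,:,0]+60)).astype(np.uint8)
print(cv2.boundingRect(m))
m=((im[:,:,0]>im[:,:,2]+60)&(im[:,:,0]>im[:,:,1]+40)).astype(np.uint8)
n,l,st,c=cv2.connectedComponentsWithStats(m)
for i in range(1,n):
  if st[i,4]>60: print(st[i],c[i])
print("pred mat",proj(p,[[377,264,4],[507,264,4],[377,34,4],[507,34,4]]).round(0).tolist())
t=np.linspace(0,6.28,40);q=np.vstack([proj(p,np.c_[442+12*np.cos(t),149+12*np.sin(t),0*t+z]) for z in(84,119)]);print("pred knob box",q.min(0),q.max(0))
w=[574.6,-201.5];go(s,[574.6+20*.1,-201.5+20,290],tgt(1.47))
E
```

```text
(203, 79, 98, 161)
[241 165  22  24 407] [251.57985258 176.79115479]
[494 278  18  60 774] [504.41860465 307.06589147]
[174 301  41   7 120] [194.33333333 303.175     ]
pred mat [[203.0, 77.0], [301.0, 77.0], [209.0, 238.0], [295.0, 238.0]]
pred knob box [240.74065465 164.03389764] [263.76706399 192.09152776]
shift [-331.4  135.2    0.4] turn [ 0.5 -0.1  5.8] q [ 0.21 -0.11  1.48 -0.    1.76  0.21]
```

The cover stands in the middle of the mat: mat and knob outlines match the prediction within about 2 px. Back to the tubes.

Call:
{"method": "step_arm", "body": {
  "increments": [
    [0.8, -20, 8, 0, 0, 0, 1],
    [0.8, -55, 22, 0, 0, 0, 2],
    [0.8, -92, 38, 0, 0, 0, 3],
    [0.8, -130, 53, 0, 0, 0, 4],
    [0.8, -168, 68, 0, 0, 0, 5],
    [0.8, -205, 83, 0, 0, 0, 5.8],
    [0.8, -242, 98, 0, 0, 0, 5.8],
    [0.8, -280, 114, 0, 0, 0, 5.8],
    [0.8, -310, 126, 0, 0, 0, 5.8],
    [0.8, -331, 135, 0, 0, 0, 5.8]
  ]
}}

```text
clock: 7.73
position: [575.7, -184.7, 283.2]
eef_rot: [-0.0, 0.743, 0.669, -0.0]
force: [0.3, -0.1, -0.1]
opening: 68.4
grip_force: 0.0
```

Call:
{"method": "step_arm", "body": {
  "increments": [
    [0.8, 0, 0, 0, 0, 0, 0],
    [0.8, 0, 0, 0, 0, 0, 0],
    [0.8, 0, 0, 0, 0, 0, 0]
  ]
}}

```text
clock: 7.98
position: [575.1, -180.9, 283.8]
eef_rot: [-0.0, 0.742, 0.67, 0.0]
force: [0.6, 0.3, -0.3]
opening: 68.5
grip_force: 0.0
```

```bash
python3 - <<'E'
from station import *
from h import *
import pickle
s=state();p=camera_params("wrist");a=capture("wrist");cv2.imwrite("pics/w2.png",a);pickle.dump(p,open("w2.pkl","wb"))
print(s["position"],[proj(p,[574.6+.1*d,-201.5+d,155]).round(0).tolist() for d in(-60,-20,20,60)])
E
```

```text
[ 575.14644697 -180.87110832  283.82922749] [[[255.0, 270.0]], [[255.0, 232.0]], [[255.0, 191.0]], [[255.0, 146.0]]]
```

View pics/w2.png

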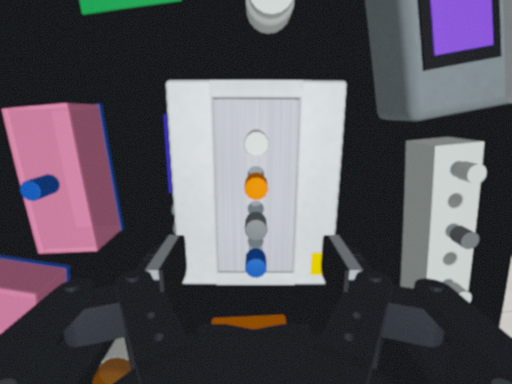

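The wrist view shows the caps uncovered: white (256,143), orange (256,187), grey (256,227), blue (256,263). I refine the orange cap with its outline.

```bash
python3 - <<'E'
from station import *
from h import *
import pickle
p=pickle.load(open("w2.pkl","rb"));im=cv2.imread("pics/w2.png").astype(int)
m=((im[:,:,2]>im[:,:,0]+90)&(im[:,:,2]>im[:,:,1]+50))[165:215,235:280]
ys,xs=np.nonzero(m);bb=np.array([xs.min()+235,ys.min()+165,xs.max()+236,ys.max()+166])-.5;print(bb)
t=np.linspace(0,6.28,60)
def box(v):
    q=np.vstack([proj(p,np.c_[v[0]+11*np.cos(t),v[1]+11*np.sin(t),0*t+z]) for z in(130,155)])
    return np.r_[q.min(0),q.max(0)]
s=least_squares(lambda v:box(v)-bb,[574,-183]);print("cap",s.x,s.fun)
go(state(),[s.x[0],s.x[1],137.5],tgt(1.47))
E
```

```text
[244.5 173.5 267.5 199.5]
cap [ 577.77392753 -180.43776134] [-0.68283256 -1.5051491   0.68338273  1.4620945 ]
shift [1.000e-01 2.600e+00 1.466e+02] turn [ 0. -0.  0.] q [-0.4   0.2   1.16  0.    1.77 -0.3 ]
```

Call:
{"method": "step_arm", "body": {
  "increments": [
    [0.8, 0, 2.5, 35, 0, 0, 0],
    [0.8, 0, 2.5, 70, 0, 0, 0],
    [0.8, 0, 2.5, 105, 0, 0, 0],
    [0.8, 0, 2.5, 130, 0, 0, 0],
    [0.8, 0, 2.5, 143, 0, 0, 0],
    [0.8, 0, 2.5, 146, 0, 0, 0],
    [0.8, 0, 2.5, 146, 0, 0, 0],
    [0.8, 0, 2.5, 146, 0, 0, 0]
  ]
}}

```text
clock: 8.7
position: [579.0, -181.6, 140.4]
eef_rot: [0.002, 0.742, 0.671, 0.001]
force: [0.4, 0.3, -0.3]
opening: 68.0
grip_force: 0.0
```

Call:
{"method": "step_arm", "body": {
  "increments": [
    [0.8, 1, -1, 2, 0, 0, 0],
    [0.5, 1, -1, 2.5, 0, 0, 0],
    [0.15, 1, -1, 2.5, 0, 0, 0],
    [0.1, 1, -1, 2.5, 0, 0, 0],
    [0.1, 1, -1, 2.5, 0, 0, 0],
    [0.1, 1, -1, 2.5, 0, 0, 0],
    [0.1, 1, -1, 2.5, 0, 0, 0],
    [0.1, 1, -1, 2.5, 0, 0, 0]
  ],
  "force": 40
}}

```text
clock: 9.37
position: [577.2, -180.7, 136.0]
eef_rot: [0.001, 0.742, 0.67, 0.0]
force: [-1.2, -0.4, 2.6]
opening: 20.4
grip_force: 39.1
```

Call:
{"method": "step_arm", "body": {
  "increments": [
    [0.1, 0, 0, -5, 0, 0, 0],
    [0.1, 0, 0, -15, 0, 0, 0],
    [0.1, 0, 0, -30, 0, 0, 0],
    [0.1, 0, 0, -45, 0, 0, 0],
    [0.1, 0, 0, -65, 0, 0, 0],
    [0.1, 0, 0, -90, 0, 0, 0],
    [0.1, 0, 0, -120, 0, 0, 0],
    [0.1, 0, 0, -145, 0, 0, 0],
    [0.1, 0, 0, -155, 0, 0, 0],
    [0.1, 0, 0, -155, 0, 0, 0]
  ]
}}

```text
clock: 10.2
position: [577.9, -180.9, 294.6]
eef_rot: [0.003, 0.742, 0.67, 0.002]
force: [-0.2, 0.2, -0.6]
opening: 21.1
grip_force: 39.4
```

```bash
python3 - <<'E'
from station import *
from h import *
s=state();print(s["position"],s["force"])
a=capture("scene");b=capture("side");w=capture("wrist")
cv2.imwrite("pics/l_scene.png",a);cv2.imwrite("pics/l_side.png",b);cv2.imwrite("pics/l_w.png",w)
def crop(im,x,y,w,h,s): return cv2.resize(im[y:y+h,x:x+w],None,fx=s,fy=s,interpolation=cv2.INTER_CUBIC)
top=np.hstack([crop(a,165,115,100,75,4),crop(b,240,130,100,75,4)])
bot=np.hstack([crop(a,175,260,50,37,8)[:290,:400],crop(b,220,85,50,37,8)[:290,:400]])
cv2.imwrite("pics/c3.png",np.vstack([top,bot]));print(top.shape,bot.shape)
E
```

```text
[ 577.89303542 -180.88507917  294.64421546] [-0.23977696  0.20470903 -0.58977508]
(300, 800, 3) (290, 800, 3)
```

View pics/c3.png

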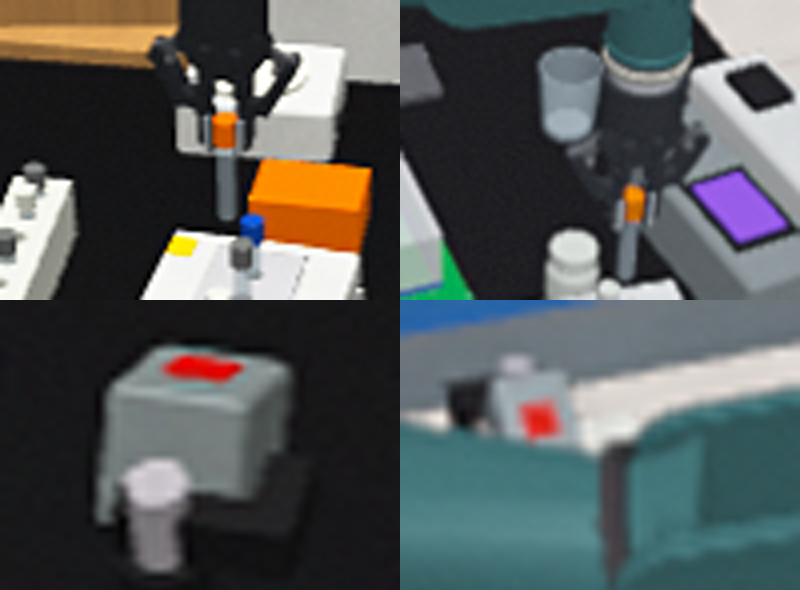

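The tube hangs straight from the gripper (orange cap at about scene (221,147)). The head is pitched down, with its red mark on top. I will look at the head nearly side-on with the wrist camera to measure its pitch. First I carry the tube over at height, turning the tool's x radial.

```bash
python3 - <<'E'
from station import *
from h import *
go(state(),[380,277,305],tgt(.63))
E
```

```text
shift [ 435.  -241.7  -15.6] turn [-0.2  0.  48.1] q [-0.4   0.21  1.15 -0.    1.79 -0.3 ]
```

Call:
{"method": "step_arm", "body": {
  "increments": [
    [0.1, 15, -8, -10, 0, 0, 2],
    [0.1, 50, -28, -10, 0, 0, 7],
    [0.1, 86, -48, -10, 0, 0, 12],
    [0.1, 122, -68, -10, 0, 0, 17],
    [0.1, 158, -88, -10, 0, 0, 22],
    [0.1, 194, -108, -10, 0, 0, 27],
    [0.1, 230, -128, -10, 0, 0, 32],
    [0.1, 266, -148, -10, 0, 0, 37],
    [0.1, 302, -168, -10, 0, 0, 42],
    [0.1, 335, -187, -10, 0, 0, 48]
  ],
  "force": 60
}}

```text
clock: 11.18
position: [422.9, 172.8, 297.6]
eef_rot: [-0.0, 0.951, 0.309, -0.002]
force: [0.9, 0.2, -0.3]
opening: 20.2
grip_force: 58.9
```

```bash
python3 - <<'E'
from station import *
from h import *
s=state();print(s["position"]);go(s,[380,277,305],tgt(.63))
E
```

```text
[422.91912859 172.79368886 297.61789178]
shift [  26.6 -109.5   -7.3] turn [-0.1  0.2 -0.1] q [ 0.26 -0.12  1.47  0.    1.79  1.21]
```

Now the rest of the way, with the lean about tool y.

Call:
{"method": "step_arm", "body": {
  "increments": [
    [0.1, 8, -33, -7, 0, 0, 0],
    [0.1, 16, -66, -7, 0, 0, 0],
    [0.1, 24, -96, -7, 0, 5, 0],
    [0.1, 27, -109, -7, 0, 12, 0],
    [0.1, 27, -109, -7, 0, 19, 0],
    [0.1, 27, -109, -7, 0, 26, 0],
    [0.1, 27, -109, -7, 0, 33, 0],
    [0.1, 27, -109, -7, 0, 40, 0],
    [0.1, 27, -109, -7, 0, 47, 0],
    [0.1, 27, -109, -7, 0, 54, 0]
  ]
}}

```text
clock: 12.02
position: [381.6, 274.7, 304.7]
eef_rot: [-0.142, 0.846, 0.277, 0.432]
force: [-0.3, 0.5, -0.3]
opening: 20.4
grip_force: 59.0
```

```bash
python3 - <<'E'
from station import *
from h import *
s=state();print(s["position"],s["opening"]);go(s,[380,277,300],tgt(.63,1.3))
p=camera_params("wrist");print(proj(p,[[541,413,300],[543,443,319],[538,357,277]]),-p["R"].T@p["t"])
E
```

```text
[381.57658109 274.73595089 304.71448449] 20.434302399131187
shift [-3.8 -2.8  2.8] turn [-0.2 20.3  0.1] q [ 0.35 -0.73  2.1   0.3   0.87  1.2 ]
[[234.65166306  57.73089913]
 [210.27726712  28.75225549]
 [280.88995441 100.04527342]] [329.6064347  235.89889417 435.12656142]
```

```bash
python3 - <<'E'
from station import *
from h import *
import pickle
p=camera_params("wrist");ims=[capture("wrist") for _ in range(4)];p2=camera_params("wrist")
print(np.abs(p["t"]-p2["t"]).max())
a=np.mean(ims,0).astype(np.uint8);cv2.imwrite("pics/w3.png",a);pickle.dump(p2,open("w3.pkl","wb"))
c=cv2.resize(a[5:145,160:340],None,fx=4.2,fy=4.2,interpolation=cv2.INTER_CUBIC)
c=np.clip(c.astype(float)*1.0,0,255); c=(255*(c/255)**.6).astype(np.uint8)
cv2.imwrite("pics/c4.png",c);print(c.shape)
E
```

```text
4.264386801828536
(588, 756, 3)
```

View pics/c4.png

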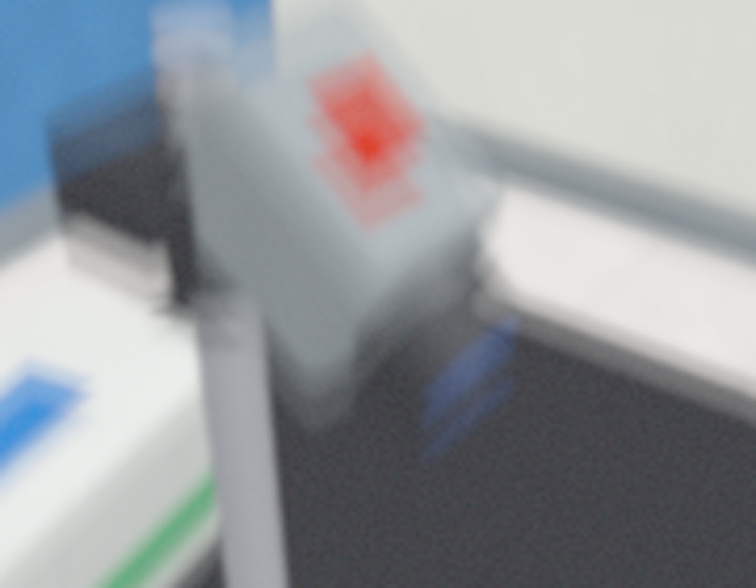

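The arm was still settling, so the head is blurred: box near (240,55), red mark near (248,37), bluish lens glass near (272,94). That was my tenth picture. I let it settle and measure the head by colour classes in numbers.

Call:
{"method": "step_arm", "body": {
  "increments": [
    [0.1, 0, 0, 0, 0, 0, 0],
    [0.1, 0, 0, 0, 0, 0, 0],
    [0.1, 0, 0, 0, 0, 0, 0],
    [0.1, 0, 0, 0, 0, 0, 0],
    [0.1, 0, 0, 0, 0, 0, 0],
    [0.1, 0, 0, 0, 0, 0, 0]
  ]
}}

```text
clock: 12.72
position: [382.6, 275.2, 307.7]
eef_rot: [-0.141, 0.847, 0.278, 0.431]
force: [-0.2, 0.4, -0.7]
opening: 20.5
grip_force: 59.0
```

```bash
python3 - <<'E'
from station import *
from h import *
import pickle
p=camera_params("wrist");a=capture("wrist");p2=camera_params("wrist")
print(np.abs(p["t"]-p2["t"]).max(), state()["q"].round(2), state()["qvel"].round(3))
cv2.imwrite("pics/w3.png",a);pickle.dump(p,open("w3.pkl","wb"))
print(proj(p,[[541,413,300],[543,443,319],[538,357,277]]).round(0).tolist())
im=a.astype(int)
x0,x1,y0,y1=180,300,0,125
for y in range(y0,y1,1):
  s=""
  for x in range(x0,x1):
    B,G,R=im[y,x]
    s+= "R" if R>G+60 else "B" if B>R+22 else ("0123456789"[min(9,(B+G+R)//3//26)])
  print("%3d"%y,s)
E
```

```text
0.2331008013502469 [ 0.35 -0.72  2.09  0.3   0.87  1.21] [-0.003 -0.007  0.01  -0.    -0.002 -0.001]
[[235.0, 61.0], [210.0, 32.0], [281.0, 103.0]]
  0 BBBBBBBBBBBBBBBBBBBBBBBBBBBBBBBBBBBBBBBBBBBBB677777777777777777777777777777777777777777777777777777777777777777777777777
  1 BBBBBBBBBBBBBBBBBBBBBBBBBBBBBBBBBBBBBBBBBBBBB677777777777777777777777777777777777777777777777777777777777777777777777777
  2 BBBBBBBBBBBBBBBBBBBBBBBBBBBBBBBBBBBBBBBBBBBBB677777777777777777777777777777777777777777777777777777777777777777777777777
  3 BBBBBBBBBBBBBBBBBBBBBBBBBBBBBBBBBBBBBBBBBBBBB677777777777777777777777777777777777777777777777777777777777777777777777777
  4 BBBBBBBBBBBBBBBBBBBBBBBBBBBBBBBBBBBBBBBBBBBBB677777777777777777777777777777777777777777777777777777777777777777777777777
  5 BBBBBBBBBBBBBBBBBBBBBBBBBBBBBBBBBBBBBBBBBBBBB677777777777777777777777777777777777777777777777777777777777777777777777777
  6 BBBBBBBBBBBBBBBBBBBBBBBBBBBBBBBBBBBBBBBBBBBBB677777777777777777777777777777777777777777777777777777777777777777777777777
  7 BBBBBBBBBBBBBBBBBBBBBBBBBBBBBBBBBBBBBBBBBBBBB6777777777777777777777777777
[... 13972 characters left out ...]
111111111111111111111011111111101111B11111111111111111111111111111111111111
120 888888888888766666666666666665444444455555443211111111110111111111111111111111111111111111111111111111101111111111111111
121 888888888887666666666666666665444444455554443211111111111110111111111111111110111111111111111111111111111111111111111111
122 888888888876666666666666666665544444455554443211111111111111111111111111111111111111111111111111111011111111111111111111
123 888888888766666666666666666666544444455555543211111111111111111111111111111111111111111101111111111101111111111111111111
124 888888887666666666666666666666544444455555444211111111011110111111111111011111111111111111111111111111111111111110111111
```

The grid gives clear features in the wrist view:
- Box top corners: rear-near (208,35), front-near (250,90), front-far (278,71), rear-far about (243,21).
- Lower front-near corner (235,113).
- Lens glass centre (270,109).
- Post top (206.5,31).

Now I fit the head.

```bash
cat > head.py <<'E'
from station import *
from h import *
import pickle
W=pickle.load(open("w3.pkl","rb"));A=camera_params("scene");B=camera_params("side")
def frame(v):
    ya,pi=v[2],v[3]
    x=np.array([np.cos(ya)*np.cos(pi),np.sin(ya)*np.cos(pi),np.sin(pi)]);y=np.array([-np.sin(ya),np.cos(ya),0]);return x,y,np.cross(x,y)
def model(v):
    x,y,z=frame(v);ax=np.array([v[0],v[1],300.]);b=v[4];P=lambda a,c,d:ax+a*x+c*y+d*z
    return np.array([P(b+30,22,22),P(b-30,22,22),P(b-30,-22,22),P(b+30,-22,22),P(b-30,22,-22),P(-60,0,0),
      ax+[30*np.cos(v[2]),30*np.sin(v[2]),19]])
obs=np.array([[208,35],[250,90],[278.5,71],[243,21],[234.7,113],[270.3,109],[206.5,31]])
post=lambda v:np.array([v[0]+30*np.cos(v[2]),v[1]+30*np.sin(v[2]),319])
def res(v,k=1):
    pt=post(v);o=v[5:7]  # small image offset of the wrist view for calibration
    return np.r_[(proj(W,model(v))+o-obs).ravel(), o/2,
      .7*(proj(A,pt)-[194.6,282])[0],.7*(proj(B,pt)-[235,93.6])[0]]
if __name__=="__main__":
  for w0 in(0.3,0.5):
    s=least_squares(res,[541,413,1.5,w0,0,0,0],loss="soft_l1",x_scale=[10,10,.1,.1,10,1,1])
    v=s.x;x,y,z=frame(v);print(v.round(3),s.cost);print(res(v).round(1))
    C=np.linalg.inv(s.jac.T@s.jac);print("sd",np.sqrt(np.diag(C)).round(3))
    print("view",np.array([v[0],v[1],300])-170*x,"z",z)
E
python3 head.py
```

```text
[ 5.41139e+02  4.17866e+02  1.47500e+00  5.73000e-01 -1.07530e+01
  3.60000e-02  4.29000e-01] 7.355492534709322
[-0.7  0.1  1.1  0.1  4.  -0.1 -0.6 -1.1 -1.2  1.4 -0.6 -0.   0.8 -0.2
  0.   0.2 -0.7  0.2 -0.3 -1.5]
sd [2.199 2.251 0.027 0.03  1.027 1.808 1.366]
view [527.53581514 275.71182777 207.7653497 ] z [-0.05168338 -0.5400895   0.84001914]
[ 5.41139e+02  4.17866e+02  1.47500e+00  5.73000e-01 -1.07530e+01
  3.60000e-02  4.29000e-01] 7.355492534519348
[-0.7  0.1  1.1  0.1  4.  -0.1 -0.6 -1.1 -1.2  1.4 -0.6 -0.   0.8 -0.2
  0.   0.2 -0.7  0.2 -0.3 -1.5]
sd [2.199 2.251 0.027 0.03  1.027 1.808 1.366]
view [527.53588304 275.71187283 207.76528168] z [-0.05168321 -0.54008992  0.84001888]
```

The fit is consistent: the box spans -41 to +19 mm along the head, the pitch is about 0.57 and all but one residual are 1.5 px or less. One more view, more side-on, should pin the pitch.

```bash
python3 - <<'E'
from station import *
from h import *
go(state(),[362,340,302],tgt(.3,.94))
E
```

```text
shift [  8.4 -64.4  20.9] turn [-15.4  -0.1  11.3] q [ 0.35 -0.72  2.09  0.3   0.87  1.21]
```

Call:
{"method": "step_arm", "body": {
  "increments": [
    [0.1, 2, -16, 5, -4, 0, 3],
    [0.1, 4, -32, 10, -8, 0, 6],
    [0.1, 6, -48, 16, -12, 0, 9],
    [0.1, 8.5, -64, 21, -15.4, 0, 11.3],
    [0.1, 8.5, -64, 21, -15.4, 0, 11.3],
    [0.1, 8.5, -64, 21, -15.4, 0, 11.3],
    [0.1, 8.5, -64, 21, -15.4, 0, 11.3],
    [0.1, 8.5, -64, 21, -15.4, 0, 11.3],
    [0.1, 8.5, -64, 21, -15.4, 0, 11.3],
    [0.1, 8.5, -64, 21, -15.4, 0, 11.3]
  ]
}}

```text
clock: 13.6
position: [362.2, 339.3, 301.5]
eef_rot: [-0.068, 0.881, 0.133, 0.448]
force: [0.6, -0.1, -0.3]
opening: 20.5
grip_force: 59.0
```

```bash
python3 - <<'E'
from head import *
p=camera_params("wrist");a=capture("wrist");p2=camera_params("wrist")
print(np.abs(p["t"]-p2["t"]).max(), state()["q"].round(2),state()["position"])
cv2.imwrite("pics/w4.png",a);pickle.dump(p,open("w4.pkl","wb"))
v=[541.1,417.9,1.475,.573,-10];c=proj(p,model(v)).round(0);print(c.tolist())
im=a.astype(int);x0,y0=(c.min(0)-[14,12]).astype(int);x1,y1=(c.max(0)+[22,14]).astype(int);x0=max(x0,0);y0=max(y0,0);print(x0,y0,x1,y1)
for y in range(y0,y1,1):
  s=""
  for x in range(x0,x1):
    B,G,R=im[y,x]
    s+= "R" if R>G+60 else "B" if B>R+22 else ("0123456789"[min(9,(B+G+R)//3//26)])
  print("%3d"%y,s)
E
```

```text
0.10591127156297375 [ 0.94 -0.51  2.   -0.65  0.93  2.41] [362.45588784 338.92801302 301.6885374 ]
[[208.0, 38.0], [266.0, 88.0], [284.0, 64.0], [232.0, 18.0], [242.0, 118.0], [279.0, 105.0], [196.0, 36.0]]
182 6 306 132
  6 7777777777777777777777777777777777777777777777777777777777777777777777777777777777777777777777777777777777777777777777777777
  7 7777777777777777777777777777777777777777777777777777777777777777777777777777777777777777777777777777777777777777777777777777
  8 7777777777777777777777777777777777777777777777777777777777777777777777777777777777777777777777777777777777777777777777777777
  9 7777777777777777777777777777777777777777777777777777777777777777777777777777777777777777777777777777777777777777777777777777
 10 7777777777777777777777777777777777777777777777777777777777777777777777777777777777777777777777777777777777777777777777777777
 11 7777777777777777777777777777777777777777777777777777777777777777777777777777777777777777777777777777777777777777777777777777
 12 77777777777777777777777777777777777777777777777777777777777777777777777777777777777777777777777777777
[... 14674 characters left out ...]
1111111111111111111111111111111111110111111111111011111
127 1011111111111111112344444444444444431111111111111111111110111111111110011111111111110111111111111111111111111111111111111111
128 1111111111101011111334444444444444432111111111111111111111111111101111111110111101010111111111111111011111111111111110111111
129 1111011001111111111244444444444444432111011011110111111101111110111111111111111111101111110111111111111111111111111111111011
130 1111011111110111111234444444444444442111111111111011111111111111110111111111111101111111111111111110111111111011111111111111
131 1111111111111101111234444444444444442110111111111111111111111111111111111111111111111111111111111110111111111111111001111111
```

```bash
cat > head2.py <<'E'
from head import *
W4=pickle.load(open("w4.pkl","rb"))
o3=np.array([[208,35],[250,90],[278.5,71],[243,21],[234.7,113],[270.3,109],[206.5,31],[205.8,74.3]])
o4=np.array([[209,40.8],[266,90.8],[281.2,65.5],[232,19.9],[242.4,116.5],[np.nan]*2,[196.5,37.3],[209.5,88.9]])
t=np.linspace(0,6.28,60)
def M(v):
    x,y,z=frame(v);return np.vstack([model(v),np.array([v[0],v[1],300.])+(v[4]+30)*x+22*y-22*z])
def res2(v):
    x,y,z=frame(v);pt=post(v);m=M(v)
    rim=np.array([v[0],v[1],300.])-60*x+18*(np.cos(t)[:,None]*y+np.sin(t)[:,None]*z)
    d=proj(W4,m)+v[7:9]-o4
    return np.r_[(proj(W,m)+v[5:7]-o3).ravel(),np.nan_to_num(d).ravel(),proj(W4,rim)[:,0].max()+v[7]-289.7,v[5:9]/2,
      .7*(proj(A,pt)-[194.6,282])[0],.7*(proj(B,pt)-[235,93.6])[0]]
if __name__=="__main__":
  s=least_squares(res2,[541,413,1.5,.5,-10,0,0,0,0],loss="soft_l1",x_scale=[10,10,.1,.1,10,1,1,1,1])
  v=s.x;x,y,z=frame(v);r=s.fun
  print(v.round(3),s.cost);r=res2(v).round(1);print(r[:16],r[16:32],r[32:])
  print("sd",np.sqrt(np.diag(np.linalg.inv(s.jac.T@s.jac))).round(3)[:5])
  print("view",(np.array([v[0],v[1],300])-170*x).round(1),"z",z.round(3))
E
python3 head2.py
```

```text
[ 5.42330e+02  4.18847e+02  1.46500e+00  5.52000e-01 -1.16110e+01
  7.30000e-02  1.31600e+00 -3.59000e-01  2.00500e+00] 57.23211490559125
[-0.5  0.8  1.2 -0.1  4.4 -0.  -0.4 -0.1 -0.3  2.  -0.4 -0.5  1.2 -0.1
 -9.5 -6.4] [ -0.9   0.    0.5  -1.    2.9   0.2   0.2   0.9   0.1   3.5   0.    0.
  -0.8  -0.6 -18.9 -10.5] [ 1.   0.   0.7 -0.2  1.  -1.2  0.4 -0.1 -1.6]
sd [2.116 1.713 0.018 0.018 0.756]
view [527.1 274.9 210.8] z [-0.055 -0.522  0.851]
```

```bash
sed -i 's/,\[205.8,74.3\]\]/,[np.nan]*2]/; s/,\[209.5,88.9\]\]/,[np.nan]*2]/; s/np.r_\[(proj(W,m)+v\[5:7\]-o3).ravel()/np.r_[np.nan_to_num(proj(W,m)+v[5:7]-o3).ravel()/' head2.py; python3 head2.py; python3 - <<'E'
from head2 import *
# independent check: edge directions only (near-top edge and rear/front edges), pitch from near-top edge + glass
for drop in ([2],[4],[2,4],[5]):
    O3,O4=o3.copy(),o4.copy()
    import head2
    head2.o3=O3.copy();head2.o4=O4.copy()
    for d in drop: head2.o3[d]=np.nan;head2.o4[d]=np.nan
    s=least_squares(head2.res2,[541,413,1.5,.5,-10,0,0,0,0],loss="soft_l1",x_scale=[10,10,.1,.1,10,1,1,1,1]);v=s.x;x,y,z=frame(v)
    print(drop,v[:5].round(3),(np.array([v[0],v[1],300])-170*x).round(1));head2.o3,head2.o4=O3,O4
E
```

```text
[ 5.42159e+02  4.18817e+02  1.48800e+00  5.87000e-01 -1.05470e+01
  9.20000e-02  1.04900e+00 -1.36000e-01  1.82600e+00] 13.077938823104647
[-0.3 -0.   1.5  0.1  3.7 -0.1 -0.8 -1.2 -1.4  1.1 -0.7 -0.1  0.6 -0.1
  0.   0. ] [-0.2 -0.8  0.5 -0.7  1.8  0.4 -0.1 -0.1 -1.3  2.9  0.   0.  -1.  -0.4
  0.   0. ] [ 0.6  0.   0.5 -0.1  0.9 -0.9  0.4 -0.2 -1.6]
sd [1.93  1.629 0.017 0.017 0.771]
view [530.4 277.8 205.8] z [-0.046 -0.552  0.832]
[2] [541.35  418.204   1.477   0.576 -10.899] [528.  276.3 207.4]
[4] [541.57  418.379   1.486   0.594 -10.291] [529.7 278.  204.8]
[2, 4] [540.777 417.802   1.473   0.58  -10.81 ] [526.9 276.3 206.8]
[5] [542.554 419.256   1.485   0.588 -10.75 ] [530.5 278.4 205.7]
```

The fits agree: yaw 1.48, pitch 0.58, view about (529,277,206). Next is an intermediate pose, then the presentation.

```bash
python3 - <<'E'
from station import *
from h import *
s=state();go(s,[450,215,320],tgt(1.482,.583))
E
```

```text
shift [ 42.7 144.2  27.2] turn [ 47.  -18.1 -49.3] q [ 0.94 -0.51  2.   -0.65  0.93  2.41]
```

Call:
{"method": "step_arm", "body": {
  "increments": [
    [0.1, 4, 15, 3, 4.7, -1.8, -4.9],
    [0.1, 9, 29, 5, 9.4, -3.6, -9.9],
    [0.1, 13, 43, 8, 14.1, -5.4, -14.8],
    [0.1, 17, 58, 11, 18.8, -7.2, -19.7],
    [0.1, 21, 72, 14, 23.5, -9, -24.6],
    [0.1, 26, 87, 16, 28.2, -10.9, -29.6],
    [0.1, 30, 101, 19, 32.9, -12.7, -34.5],
    [0.1, 34, 115, 22, 37.6, -14.5, -39.4],
    [0.1, 38, 130, 24, 42.3, -16.3, -44.4],
    [0.1, 43, 144, 27, 47, -18.1, -49.3]
  ]
}}

```text
clock: 14.48
position: [449.2, 214.6, 321.8]
eef_rot: [-0.138, 0.827, 0.445, 0.314]
force: [-0.5, 0.6, -0.8]
opening: 20.6
grip_force: 59.0
```

Call:
{"method": "step_arm", "body": {
  "increments": [
    [0.1, 0, 0, 0, 0, 0, 0],
    [0.1, 0, 0, 0, 0, 0, 0],
    [0.1, 0, 0, 0, 0, 0, 0],
    [0.1, 0, 0, 0, 0, 0, 0]
  ]
}}

```text
clock: 14.82
position: [448.4, 217.1, 320.1]
eef_rot: [-0.138, 0.829, 0.443, 0.313]
force: [-0.6, 0.3, -1.7]
opening: 20.6
grip_force: 59.1
```

```bash
python3 - <<'E'
from station import *
from h import *
s=state();print(s["position"]);go(s,[526.7,252.1,244.7],tgt(1.482,.583))
E
```

```text
[448.39726428 217.05345591 320.05434147]
shift [  6.6  40.7 106.5] turn [ 19.9  -5.6 -22.2] q [ 0.01 -0.42  1.8   0.55  1.32  0.58]
```

Call:
{"method": "step_arm", "body": {
  "increments": [
    [0.1, 1, 4, 10, 4, -1, -4.4],
    [0.1, 2, 8, 20, 8, -2.2, -8.9],
    [0.1, 3, 14, 35, 12, -3.4, -13.3],
    [0.1, 4, 20, 50, 16, -4.5, -17.8],
    [0.1, 5, 26, 65, 19.9, -5.6, -22.2],
    [0.1, 6, 32, 80, 19.9, -5.6, -22.2],
    [0.1, 6, 37, 95, 19.9, -5.6, -22.2],
    [0.1, 6.5, 40.5, 106, 19.9, -5.6, -22.2],
    [0.1, 6.5, 40.5, 106, 19.9, -5.6, -22.2],
    [0.1, 6.5, 40.5, 106, 19.9, -5.6, -22.2]
  ]
}}

```text
clock: 15.65
position: [525.8, 252.7, 244.8]
eef_rot: [-0.195, 0.706, 0.647, 0.212]
force: [0.4, 0.3, 0.2]
opening: 20.7
grip_force: 59.1
```

Call:
{"method": "step_arm", "body": {
  "increments": [
    [0.1, 0, 0, 0, 0, 0, 0],
    [0.1, 0, 0, 0, 0, 0, 0],
    [0.1, 0, 0, 0, 0, 0, 0],
    [0.1, 0, 0, 0, 0, 0, 0],
    [0.1, 0, 0, 0, 0, 0, 0],
    [0.1, 0, 0, 0, 0, 0, 0]
  ]
}}

```text
clock: 16.15
position: [527.1, 251.4, 245.4]
eef_rot: [-0.194, 0.706, 0.647, 0.212]
force: [0.1, 1.0, -0.8]
opening: 20.3
grip_force: 59.1
```

```bash
python3 - <<'E'
from station import *
from h import *
s=state();print(s["position"]);go(s,[526.7,252.1,244.7],tgt(1.482,.583))
E
```

```text
[527.10083347 251.35555492 245.43980648]
shift [ 0.2 -0.5  1. ] turn [ 0. -0.  0.] q [0.05 0.03 1.53 0.58 1.5  0.12]
```

On target by the arm's own reading. Now I check in the pictures, by numbers, that the cap and tube are where they should be and that the cover and the other tubes stayed.

```bash
python3 - <<'E'
from head2 import *
s=state();q=s["eef_rot"];C=Rn.from_quat([q[1],q[2],q[3],q[0]]);zt=-C.apply([0,0,1]);cap=s["position"]+6.5*zt
print("cap",cap,"mid",cap-52.5*zt,"z",zt)
for n in("scene","side"):
    p=camera_params(n);a=capture(n);cv2.imwrite(f"pics/f_{n}.png",a);im=a.astype(int)
    m=((im[:,:,2]>im[:,:,0]+80)&(im[:,:,2]>im[:,:,1]+40)&(im[:,:,1]>im[:,:,0]+15)).astype(np.uint8)
    k,l,st,c=cv2.connectedComponentsWithStats(m)
    pc=proj(p,[cap,cap-52.5*zt,cap-92.5*zt]).round(1);print(n,"pred cap/mid/bottom",pc.tolist())
    for i in range(1,k):
        if st[i,4]>15 and np.linalg.norm(c[i]-pc[0])<40: print("orange",c[i].round(1),st[i])
    if n=="scene":
      x0,y0=pc.min(0).astype(int)-[14,14];x1,y1=pc.max(0).astype(int)+[14,12]
      for y in range(y0,y1):
        print(y,x0,"".join("O" if m[y,x] else "G" if im[y,x,1]>im[y,x,2]+40 and im[y,x,1]>im[y,x,0]+40 else "0123456789"[min(9,im[y,x].sum()//78)] for x in range(x0,x1)))
E
```

```text
cap [526.78222608 247.78710242 250.86333265] mid [529.35559346 276.60921879 207.05792901] z [-0.04901652 -0.54899269  0.83438864]
scene pred cap/mid/bottom [[216.1, 244.6], [214.0, 263.1], [212.4, 277.1]]
orange [214.9 244.5] [211 240   9  10  73]
230 198 49711111176210011122442111104666
231 198 99831111111111111000000111004676
232 198 99831111111111111000001111111111
233 198 99960111111111111000001111111001
234 198 99983011111111110000001111111111
235 198 99999973011111100000001111111111
236 198 79999999721111100000001111111111
237 198 57899999951111000000001111111111
238 198 66666666641222100000001111111111
239 198 76666666641364100000001111111000
240 198 76666666641464OOOOOOO26521110000
241 198 87666666640464OOOOOOOO6521100000
242 198 78877667740464OOOOOOO56521110000
243 198 67778888730563OOOOOOO46411100000
244 198 66677777630563OOOOOOO56411100000
245 198 66666666632663OOOOOOO66411100000
246 198 66666666521652OOOOOOO56311100000
247 198 6666666652364OOOOOOOO66311000000
248 198 5666666642264OOOOOOOO65211100000
249 198 56666666655641OOOOOOO55211000000
250 198 256666666667403444433652
[... 983 characters left out ...]
000000000
275 198 44444444322224544200000000000000
276 198 44444443322234543100000000000000
277 198 44444443322323442000000000000001
278 198 4444444333331110000000000000000G
279 198 4444444323211100000000000000000G
280 198 4444444332111111100000000000000G
281 198 5444444322111111000000000000000G
282 198 6444444322111111000000000000001G
283 198 5444444321111110000000000000001G
284 198 311123332111111000000000000000GG
285 198 211111111111110000000000000000GG
286 198 211111111111110000000000000000GG
287 198 111111111111110000000000000000GG
288 198 000011111111110000000000000001GG
side pred cap/mid/bottom [[245.7, 129.1], [244.2, 133.6], [243.0, 136.8]]
orange [246.6 130.2] [245 128   4   5  16]
```

The tube is where it should be (cap at scene (215,244), glass centre line at (214,263), bottom at row 277), all within about 1 px of prediction, and it hangs free. Handing in.

```bash
python3 -c "
from station import *
s=state();print(s['qvel'].round(3),s['force'].round(1),s['clock']);print(sign_off())"
```

```text
[-0.     0.004 -0.     0.     0.001  0.002] [-1.2 -0.4 -0.9] 16.25
the job is handed in; nothing more can be done
None
```

Handed in at 16.25 s: the cover stands in the middle of the mat, and the arm holds the orange-capped tube still, cap up, at the camera's view point; by my measurement that is good to about 3 mm and 0.02 rad. I did not re-check the cover and other tubes after setting them aside.

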